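# Find the clamp release by feel and hold the ring clamp open

### The arm

A 6-joint arm with a two-finger parallel gripper is mounted at the origin on the work surface. World frame = base frame: x ahead of the robot, y to its left, z up, the work surface at z = 0. Lengths are in m, angles in rad, forces in N, time in s.
With the tool pointing down it reaches from about 0.25 to 0.725 m from the base axis. Payload 4 kg.
Tool frame: the origin (TCP) lies midway between the tips of the shut fingers; the grasp point (between the pads) lies bot.pinch_z behind it (bot.pinch_z is the distance from the TCP to the grasp point, in m); z points along the fingers, y is the direction in which the jaws open and shut (so a half turn about z gives the same grasp; the last joint's range is limited). The gripper opens to 85 mm and grips with 20 to 120 N. Pads are 22 mm wide; open, the fingers measure 114 mm over their backs; the gripper's body (76 mm by 85 mm) begins 54 mm behind the grasp point. The pads swing forward as they close: fully open they stand 13 mm farther back than shut.
Start: joints at [-1.24, 0.241, 0.005, 1.335, 0, 1.571], TCP at [0.162, -0.473, 0.231] pointing down, gripper open.
Joint ranges: [-2.72, 2.72], [-1.05, 1.87], [-1.09, 1.28], [-1.99, 2.15], [-1.42, 1.44], [-3.14, 3.14]. Speed limits (rad/s): [2.79, 2.79, 3.14, 3.14, 3.14, 3.14].

### API

Orientations are given as a unit quaternion [x, y, z, w].
In Python, from workcell import bot gives the robot as it stands. The module is installed in compiled form; this text tells all that it offers.
- The arm moves only by the tool move_arm, never from a script. Its argument "series" is a list that holds one entry, the list of rows, each a list of 7 numbers: the shift along the world's x, y, z in cm, then the turn, a rotation vector about the world's x, y, z in degrees, then the opening, from 0 (shut) to 1 (fully open). A call has exactly 5 rows; each row shifts and turns the pose as measured when the row begins; what a row does not reach is not made up. A row lasts 1/10 s, in which the tool goes at most 50 mm and 8.59 degrees, less where a joint would pass 70% of its speed; a pose out of reach is approached as far as the arm can. A call with a gripper value outside its range is refused whole. The fingers move at their own pace and stop on an object; the grip force is fixed at half the most. Time passes only in rows, so rows that do not move let the fingers close, or fill a call up. It gives the time, the measured TCP pose, the force and the opening at its end, in the units of the state.
- bot.get_obs(): the state, without advancing time (a new reading comes with each control period).
- bot.camera(name): name is "side" or "top"; returns (picture, depth): 384x512x3 uint8, red, green, blue; 384x512 float32, m along the optical axis (not along the pixel's ray), 0 where there is no reading.
- bot.camera_info(name): a dict with "vfov" (degrees; the focal length in pixels is half the picture's height over the tangent of half this angle, whatever the lens; pixels are square), "cx", "cy" (the principal point, pixels), "k1" (the pictures are not rectified: a ray, as slopes to the right and down, at radius r is drawn at 1 + k1 r^2 times it, then the intrinsics apply), "cam_to_world" (4x4, takes a point from camera to world coordinates). Camera axes: x right, y down, z forward; pixel columns grow to the right and rows downward; lengths in m; the calibration is good to about 2 mm. A picture is of the moment at which its call begins. camera_info takes no time and is no camera call.
- bot.job_done(): hands the job in, once; it reports no verdict.
Trained networks look in the newest picture that a camera, given by its name, has taken for a name from the list of things; names that differ only in an ending like _2 or _b are one class to them, and where a whole thing is asked for, a point or a joint stands for the part that bears it (a point fixed in the world has none). Each returns a list of dicts, best first, with "confidence" (0 to 1); they miss things now and then, are a little off and sometimes report something else, mostly with a low value. They report only what shows in the picture. A call takes as long as a camera call.
- bot.find_in(camera, target): "at" ([x, y, z] in m, in world coordinates, good to about 4 mm: the middle of the surface that is visible of it).
The state is a dict: "clock": time; "joint_pos": joint angles; "joint_vel": joint speeds; "tau": joint torques, N m; "eef_pos": TCP position; "tool_rot": TCP orientation; "ft_force": force on the tool from outside, world axes, zero at the start; "ft_torque": the same for the moment, N m; "grip_width": finger opening in m.
Only numpy, scipy, OpenCV 4.12 (cv2) and the standard library are available. Lean on these libraries where they do the work, as an engineer would, in place of code of your own. Each camera call takes 0.05 s, during which the arm holds its last target.

### The job

Without grasping anything, put a fingertip on the black ledge close to one of its ends and feel your way along it until you find the hidden notch, then press the sprung release plate inside the notch down and finish still holding it fully down, so that the brass ring clamp stays open for a colleague. Press without ramming, open the clamp only by its release, and leave the pot, the pitch block and the tweezers where they are.

Things in the scene. Friction and masses are not known exactly. Their poses are not given: they have to be found in the camera images.
- stage: Fixed aluminium positioning stage, 360 mm wide (its y), 250 mm deep (its x), on the bench; origin at the centre of its underside, z up, its -x side faces the robot. The perforated top plate (its x -80 to +120 mm) is 85 mm above the bench. Along the near edge runs a flat, rigid black ledge (its x -124 to -80 mm, y -180 to +180 mm), top 70 mm above the bench, open to the front, the plate's 15 mm step behind it.
- ledge_mid (a point): Middle of the ledge, level with its top: stage frame (-100, 0, 70) mm. Not the notch! The only notch is a pocket 56 mm long in y, x from -120 to -80 mm, open at the top only (a 4 mm lip, flush with the ledge, closes its front), square upright walls, black like the ledge; its middle lies somewhere between y = -45 and +45 mm. Its floor is the release plate, 14 mm below the ledge's top (56 mm above the bench) when up.
- ledge_left (a point): Point on the ledge's top surface, mid-depth, near its left (+y) end: stage frame (-100, +125, 70) mm. The ledge is solid here. Within 85 mm of the ledge's end counts as close to the end.
- ledge_right (a point): The same near the right (-y) end: stage frame (-100, -125, 70) mm. The ledge is solid here.
- release (a joint): Travel of the black sprung release plate (36 x 50 mm) in the floor of the notch, in m: 0 up, 0.006 fully down, moving straight down; takes about 1 N to start and about 6 N to hold fully down against its stop, and springs back when let go. At least 0.0045 counts as fully down.
- jaw: Moving brass jaw of the ring clamp on the top plate, 34 x 22 x 24 mm, origin at the centre of its underside, at (50, 9, 93) mm in the stage frame when shut. Driven by the release: it slides 18 mm to the stage's +y when the release is fully down. Not to be pushed directly.
- pot: Loose lidded steel pot, 45 mm across, 44 mm tall, standing on the top plate beside the clamp; origin at the centre of its underside. Leave alone.
- pitchblock: Loose dark wooden block with grey setter's pitch on top, 55 x 55 x 41 mm, standing on the top plate on the other side of the clamp; origin at the centre of its underside. Leave alone.
- tweezers: Loose steel tweezers, about 120 mm long (their x), 14 mm wide, 6 mm tall, lying on the bench between robot and stage; origin mid-length on the underside. Leave alone.

How it is judged:
On the way, in this order (a step that is already met when the one before it is completed fails the run):
1. a fingertip touches the ledge close to one end (z of the grasp point in the frame of stage below 0.125 m and x of the grasp point in the frame of stage between -0.17 and -0.04 m and contact force between the fingers and anything else above 0.4 N and value of joint release below 0.0004 m and (y of the grasp point in the frame of stage above 0.095 m or y of the grasp point in the frame of stage below -0.095 m)), for 0.1 s.
2. the fingertip touches the ledge farther in, on its way to the notch, the release still up (z of the grasp point in the frame of stage below 0.125 m and x of the grasp point in the frame of stage between -0.17 and -0.04 m and contact force between the fingers and anything else above 0.4 N and value of joint release below 0.0004 m and y of the grasp point in the frame of stage between -0.09 and 0.09 m), for 0.1 s.
3. the release in the notch is pressed down by the fingertip (z of the grasp point in the frame of stage below 0.125 m and x of the grasp point in the frame of stage between -0.17 and -0.04 m and contact force between the fingers and anything else above 0.4 N and value of joint release above 0.0045 m), for 0.2 s.
At the end, for the whole second after the job is handed in: The fingers are at the ledge and press the release plate down by at least 4.5 of its 6 mm with more than 1 N, the clamp jaw is open and not touched, and the pot, pitch block and tweezers are within 15 mm of where they stood (z of the grasp point in the frame of stage below 0.125 m and x of the grasp point in the frame of stage between -0.17 and -0.04 m and contact force between the fingers and anything else above 1 N and value of joint release above 0.0045 m and contact force between the fingers and jaw below 0.5 N and distance of each of pot, pitchblock, tweezers from where it was at the start of the episode below 0.015 m); the arm keeps its last pose, push and grip.
It fails at once if the lidded pot is shifted, lifted or tipped (distance of pot from where it was at the start of the episode above 0.015 m or angle between pot's own z axis and vertical above 0.3 rad).
It fails at once if the pitch block is shifted, lifted or tipped (distance of pitchblock from where it was at the start of the episode above 0.015 m or angle between pitchblock's own z axis and vertical above 0.3 rad).
It fails at once if the tweezers is shifted, lifted or tipped (distance of tweezers from where it was at the start of the episode above 0.015 m).
It fails at once if the clamp jaw is pushed directly (contact force between the fingers and jaw above 1 N).
It fails at once if the fingers ram something (over 45 N) (contact force between the fingers and anything else above 45 N).
It also fails if it takes over 48 s, if anything falls off the work surface, if the arm or the gripper's body presses on something with over 40 N, if the wrist force passes 120 N, or if a joint passes its speed limit or range.

## Working session

There is one attempt and no reset: what is moved stays moved. The work goes in short steps, Python scripts to look and compute and a tool call to move; the robot and the scene stay as the last step left them, time stands still between calls to the robot, and variables do not carry over. Pictures are saved under pics/ and viewed, and the job is handed in when it is done.

Besides the shell and the picture viewer there is one more tool, called after "Emit:" as name([rows], argument=value, ...), one row to a line, values as JSON. move_arm: Moves the arm, as the interface text tells. Its arguments: {"type":"object","properties":{"series":{"type":"array","items":{"type":"array","items":{"type":"array","items":{"type":"number"}}}}},"required":["series"]}

```bash
mkdir -p pics; python3 - <<'E'
from workcell import bot
import cv2,numpy as np
o=bot.get_obs()
for k,v in o.items(): print(k,np.round(v,4))
print(bot.pinch_z)
for c in ["side","top"]:
    p,d=bot.camera(c); cv2.imwrite(f"pics/{c}0.png",p[:,:,::-1]); np.save(f"pics/{c}0d.npy",d)
    print(bot.camera_info(c))
    for n in ["stage","jaw","pot","pitchblock","tweezers","ledge_left","release"]:
        try: print(c,n,[(np.round(x["at"],3).tolist(),round(x["confidence"],2)) for x in bot.find_in(c,n)][:3])
        except Exception as e: print(n,e)
E
```

```text
clock 0.0
joint_pos [-1.24    0.2414  0.0037  1.3352 -0.      1.5708]
joint_vel [-0.002  -0.0013  0.002   0.0009 -0.0005  0.0003]
tau [ 2.00000e-04 -3.72317e+01  2.52410e+01  1.68000e-02  1.00000e-04
  0.00000e+00]
eef_pos [ 0.1622 -0.4723  0.2304]
tool_rot [ 9.864e-01  1.646e-01 -2.000e-04 -1.000e-03]
ft_force [-0.0458 -0.0638 -0.1221]
ft_torque [0.0179 0.0012 0.0024]
grip_width 0.0855
0.0187
{'vfov': 49.567032437916176, 'cx': 257.58603448231963, 'cy': 186.5491851628087, 'k1': -0.007028275317019795, 'cam_to_world': array([[ 0.9582203 , -0.15971078,  0.23728952,  0.39545453],
       [-0.28601634, -0.52655298,  0.80058517, -0.51074038],
       [-0.00291658, -0.83500564, -0.55023365,  0.46809281],
       [ 0.        ,  0.        ,  0.        ,  1.        ]])}
side stage [([0.561, -0.128, 0.085], 0.62), ([0.633, 0.0, 0.114], 0.51)]
side jaw [([0.632, -0.002, 0.117], 0.78)]
side pot [([0.647, 0.102, 0.114], 0.97)]
side pitchblock [([0.617, -0.132, 0.116], 0.66)]
side tweezers [([0.411, 0.091, 0.004], 0.44)]
side ledge_left [([0.566, -0.127, 0.084], 0.81)]
side release [([0.485, 0.049, 0.054], 0.57)]
{'vfov': 47.51899215490266, 'cx': 264.86841520570067, 'cy': 186.25094542128323, 'k1': -0.0400933054385689, 'cam_to_world': array([[ 1.30567334e-02, -9.90083612e-01,  1.39871240e-01,
         4.66454362e-01],
       [-9.99911541e-01, -1.32831133e-02, -6.85018426e-04,
         9.70919399e-03],
       [ 2.53615105e-03, -1.39849923e-01, -9.90169464e-01,
         7.61571575e-01],
       [ 0.00000000e+00,  0.00000000e+00,  0.00000000e+00,
         1.00000000e+00]])}
top stage []
top jaw [([0.628, 0.001, 0.111], 0.69)]
top pot [([0.649, 0.107, 0.128], 0.75)]
top pitchblock [([0.62, -0.115, 0.122], 0.75)]
top tweezers [([0.42, 0.082, 0.003], 0.69)]
top ledge_left [([0.579, -0.002, 0.086], 0.79)]
top release [([0.484, 0.05, 0.057], 0.95)]
```

View pics/side0.png

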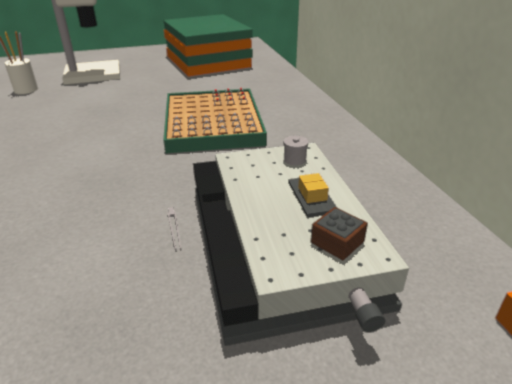

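View pics/top0.png

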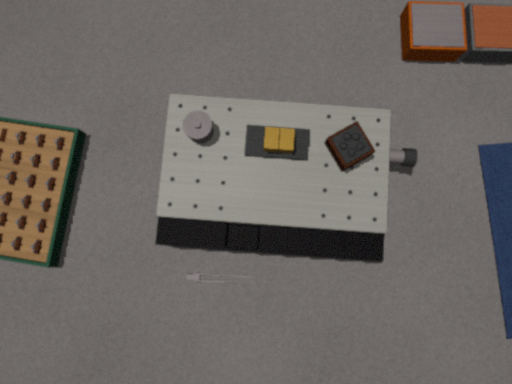

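```bash
cat > h.py <<'E'
import numpy as np,cv2
from workcell import bot
def cloud(c,d):
    i=bot.camera_info(c); h,w=d.shape
    f=h/2/np.tan(np.radians(i["vfov"]/2))
    K=np.array([[f,0,i["cx"]],[0,f,i["cy"]],[0,0,1]])
    g=np.stack(np.meshgrid(np.arange(w),np.arange(h)),-1).reshape(-1,1,2).astype(float)
    u=cv2.undistortPoints(g,K,np.array([i["k1"],0,0,0.]))[:,0].reshape(h,w,2)
    P=np.dstack([u[...,0]*d,u[...,1]*d,d,np.ones_like(d)])@i["cam_to_world"].T
    P=P[...,:3]; P[d==0]=np.nan
    return P
E
python3 - <<'E'
from h import *
for c in ["side","top"]:
    d=np.load(f"pics/{c}0d.npy");P=cloud(c,d);np.save(f"pics/{c}P.npy",P)
    z=P[...,2]
    for lo,hi in [(.08,.09),(.064,.075),(.045,.062)]:
        m=(z>lo)&(z<hi)&(P[...,0]>.4)
        Q=P[m]; print(c,lo,len(Q),np.round(np.percentile(Q,[1,50,99],axis=0),4).tolist())
        if len(Q)>50: print(cv2.minAreaRect((Q[:,:2]*1000).astype(np.float32)))
E
```

```text
side 0.08 15648 [[0.4981, -0.1904, 0.0809], [0.5791, -0.0639, 0.0866], [1.5651, 1.0667, 0.0887]]
((1042.247314453125, 716.4808349609375), (1835.9429931640625, 1059.0960693359375), 88.76663970947266)
side 0.064 6530 [[0.4522, -0.2382, 0.0643], [0.4901, -0.0971, 0.0713], [1.5679, 1.4372, 0.0746]]
((1038.145751953125, 748.997802734375), (2021.2135009765625, 1077.584716796875), 86.94296264648438)
side 0.045 3691 [[0.4511, -0.2439, 0.0452], [0.606, -0.1396, 0.0541], [1.5696, 1.6827, 0.0618]]
((1024.7752685546875, 807.0966186523438), (2133.32421875, 1100.48828125), 88.2945556640625)
top 0.08 23815 [[0.4992, -0.1832, 0.0818], [0.5837, -0.0008, 0.0845], [0.7036, 0.1697, 0.0873]]
((602.1971435546875, -7.2482757568359375), (360.6346740722656, 201.1041259765625), 86.46192932128906)
top 0.064 5812 [[0.4519, -0.2315, 0.0651], [0.4804, -0.03, 0.0693], [0.6237, 0.1766, 0.0722]]
((495.26123046875, -45.616058349609375), (163.7087860107422, 445.882568359375), 16.92918586730957)
top 0.045 5863 [[0.4673, -0.4218, 0.0456], [0.8461, -0.3066, 0.0512], [0.9026, 0.4231, 0.0592]]
((638.1004638671875, -16.54205322265625), (340.8636474609375, 953.8753051757812), 20.35027313232422)
```

The top view shows the ledge across rows 218–258. A faintly outlined rectangle around cols 228–258, row 237 is probably the notch. The tweezers lie at cols 190–250, row 278, clear of the ledge front. Next I'll fit the stage frame and take a depth profile.

```bash
python3 - <<'E'
from h import *
P=np.load("pics/topP.npy").reshape(-1,3);P=P[~np.isnan(P[:,0])]
m=(P[:,2]>.08)&(P[:,2]<.09)&(P[:,0]>.4)&(P[:,0]<.75)&(abs(P[:,1])<.22)
(c,s,a)=cv2.minAreaRect((P[m][:,:2]*1000).astype(np.float32)); print(c,s,a)
yaw=np.radians(a-90); R=np.array([[np.cos(yaw),-np.sin(yaw)],[np.sin(yaw),np.cos(yaw)]])
o=np.array(c)/1000-R@[.02,0]; print("origin",o,"yaw",np.degrees(yaw))
np.savez("stage.npz",o=o,R=R)
for p in [(-100,125),(-100,0),(-100,-125),(-102,105)]: print(p,o+R@(np.array(p)/1000))
for c in ["top","side"]:
    P=np.load(f"pics/{c}P.npy").reshape(-1,3);P=P[~np.isnan(P[:,0])]
    q=(P[:,:2]-o)@R
    print(c)
    for y in np.arange(-.18,.18,.01):
        m=(abs(q[:,1]-y-.005)<.005)&(q[:,0]>-.115)&(q[:,0]<-.09)&(P[:,2]>.03)
        print(round(y+.005,3),m.sum(),np.round(np.median(P[m,2]),4) if m.any() else '',end=' | ')
for n,w in [("rel",(.484,.05)),("jaw",(.628,.001)),("pot",(.649,.107)),("tw",(.42,.082)),("pb",(.62,-.115))]: print(n,(np.array(w)-o)@R)
E
```

```text
(602.1971435546875, -7.2482757568359375) (360.6346740722656, 201.1041259765625) 86.46192932128906
origin [ 0.58223526 -0.00601404] yaw -3.5380706787109375
(-100, 125) [0.49013983 0.12491889]
(-100, 0) [4.82425862e-01 1.57133685e-04]
(-100, -125) [ 0.47471189 -0.12460462]
(-102, 105) [0.48690941 0.10508043]
top
-0.175 100 0.0695 | -0.165 100 0.0694 | -0.155 98 0.0694 | -0.145 101 0.0694 | -0.135 102 0.0696 | -0.125 97 0.0694 | -0.115 101 0.0698 | -0.105 103 0.0693 | -0.095 98 0.0698 | -0.085 100 0.0694 | -0.075 102 0.0695 | -0.065 102 0.069 | -0.055 101 0.0696 | -0.045 102 0.0694 | -0.035 100 0.0691 | -0.025 101 0.0691 | -0.015 100 0.0693 | -0.005 101 0.0692 | 0.005 100 0.0692 | 0.015 99 0.0687 | 0.025 98 0.0553 | 0.035 96 0.0556 | 0.045 97 0.0553 | 0.055 95 0.0552 | 0.065 99 0.0554 | 0.075 114 0.069 | 0.085 98 0.0694 | 0.095 103 0.0694 | 0.105 100 0.0692 | 0.115 101 0.0693 | 0.125 99 0.0695 | 0.135 98 0.0694 | 0.145 103 0.0695 | 0.155 96 0.0694 | 0.165 103 0.0694 | 0.175 94 0.0694 | side
-0.175 213 0.0711 | -0.165 121 0.0716 | -0.155 126 0.0718 | -0.145 116 0.0716 | -0.135 106 0.0717 | -0.125 106 0.0718 | -0.115 97 0.0716 | -0.105 99 0.0716 | -0.095 90 0.0716 | -0.085 90 0.0718 | -0.075 82 0.0717 | -0.065 79 0.0714 | -0.055 79 0.0714 | -0.045 71 0.0714 | -0.035 79 0.0714 | -0.025 63 0.0716 | -0.015 70 0.0711 | -0.005 66 0.0713 | 0.005 61 0.0714 | 0.015 37 0.0714 | 0.025 0  | 0.035 28 0.0577 | 0.045 55 0.0577 | 0.055 53 0.0577 | 0.065 117 0.0609 | 0.075 79 0.071 | 0.085 44 0.0715 | 0.095 48 0.0716 | 0.105 42 0.0717 | 0.115 42 0.0716 | 0.125 40 0.0717 | 0.135 39 0.0715 | 0.145 37 0.0718 | 0.155 39 0.0714 | 0.165 37 0.0716 | 0.175 29 0.0716 | rel [-0.10150475  0.04984501]
jaw [0.04524466 0.00982489]
pot [0.05966319 0.11691881]
tw [-0.16735755  0.07783447]
pb [ 0.04441847 -0.10644771]
```

Emit:
move_arm([
  [[3,3.5,0,0,0,0,0],[3,3.5,0,0,0,0,0],[3,3.5,0,0,0,0,0],[3,3.5,0,0,0,-5,0],[3,3.5,0,0,0,-5,0]],
])

```text
clock: 1.3
eef_pos: [0.3131, -0.2971, 0.2311]
tool_rot: [0.998, 0.068, 0.0, 0.002]
ft_force: [0.6, -0.4, 0.2]
grip_width: 0.0126
```

```bash
cat >> h.py <<'E'
from scipy.spatial.transform import Rotation as Ro
def st():
    o=bot.get_obs(); s=np.load("stage.npz"); r=Ro.from_quat(o["tool_rot"]).as_matrix()
    q=(o["eef_pos"][:2]-s["o"])@s["R"]
    print("t",round(o["clock"],2),"tcp",np.round(o["eef_pos"],4),"stage xy mm",np.round(q*1000,1),"F",np.round(o["ft_force"],2),"w",round(float(o["grip_width"]),4))
    print("toolx",np.round(np.degrees(np.arctan2(r[1,0],r[0,0])),1),"toolz",np.round(r[:,2],3),"j",np.round(o["joint_pos"],2))
E
python3 -c "from h import *;st()"
```

```text
t 1.3 tcp [ 0.3131 -0.2971  0.2311] stage xy mm [-250.7 -307.2] F [ 0.63 -0.43  0.19] w 0.0126
toolx 7.8 toolz [ 0.001 -0.003 -1.   ] j [-0.76  0.1  -0.16  1.3  -0.    2.25]
```

Emit:
move_arm([
  [[1.6,1.7,0,0,0,8,0],[1.6,1.7,0,0,0,8,0],[1.6,1.7,0,0,0,8,0],[1.6,1.7,-1,0,0,8,0],[1.6,1.7,-1,0,0,8,0]],
])

```text
clock: 1.8
eef_pos: [0.3988, -0.2058, 0.2131]
tool_rot: [0.908, 0.419, 0.003, 0.003]
ft_force: [0.6, -0.2, -0.3]
grip_width: -0.0001
```

Emit:
move_arm([
  [[1.6,1.7,-1,0,0,8,0],[1.6,1.7,-1,0,0,8,0],[1.6,1.7,-2,0,0,8,0],[1.6,1.7,-2,0,0,8,0],[1.6,1.7,-2,0,0,6,0]],
])

```text
clock: 2.3
eef_pos: [0.4841, -0.1173, 0.1331]
tool_rot: [0.712, 0.702, 0.007, 0.005]
ft_force: [0.3, -0.1, 0.6]
grip_width: -0.0003
```

```bash
python3 -c "from h import *;st()
p,d=bot.camera('side'); cv2.imwrite('pics/side1.png',p[:,:,::-1])"
```

```text
t 2.3 tcp [ 0.4841 -0.1173  0.1331] stage xy mm [ -91.1 -117.1] F [ 0.28 -0.08  0.57] w -0.0003
toolx 89.2 toolz [ 0.016  0.002 -1.   ] j [-0.24  0.29 -0.19  1.07  0.01  1.34]
```

View pics/side1.png

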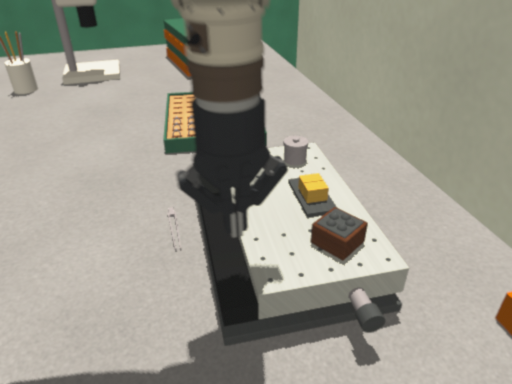

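Shut fingers sit at about px (237, 225), above the ledge. I'll correct x, y and heading, then come down.

Emit:
move_arm([
  [[-1.0,-0.7,0,0,0.9,-2.7,0],[0,0,-2,0,0,0,0],[0,0,-1.5,0,0,0,0],[0,0,0,0,0,0,0],[0,0,0,0,0,0,0]],
])

```text
clock: 2.85
eef_pos: [0.4718, -0.1238, 0.0951]
tool_rot: [0.731, 0.682, -0.001, -0.003]
ft_force: [-0.2, -0.4, 0.5]
grip_width: -0.0001
```

```bash
python3 -c "from h import *;st()"
```

```text
t 2.85 tcp [ 0.4718 -0.1238  0.0951] stage xy mm [-102.9 -124.4] F [-0.24 -0.36  0.53] w -0.0001
toolx 86.1 toolz [-0.007  0.003 -1.   ] j [-0.26  0.33 -0.25  1.    0.    1.38]
```

Emit:
move_arm([
  [[0,0,-0.8,0,0,0,0],[0,0,-0.6,0,0,0,0],[0,0,-0.4,0,0,0,0],[0,0,-0.2,0,0,0,0],[0,0,0,0,0,0,0]],
])

```text
clock: 3.35
eef_pos: [0.4728, -0.1256, 0.0765]
tool_rot: [0.732, 0.681, -0.0, -0.001]
ft_force: [0.6, -0.5, 0.7]
grip_width: -0.0001
```

Emit:
move_arm([
  [[0,0,-0.1,0,0,0,0],[0,0,-0.1,0,0,0,0],[0,0,-0.1,0,0,0,0],[0,0,-0.1,0,0,0,0],[0,0,-0.1,0,0,0,0]],
])

```text
clock: 3.85
eef_pos: [0.4734, -0.1255, 0.0716]
tool_rot: [0.732, 0.681, 0.0, -0.001]
ft_force: [0.0, -0.4, -0.1]
grip_width: -0.0
```

Emit:
move_arm([
  [[0,0,-0.1,0,0,0,0],[0,0,-0.1,0,0,0,0],[0,0,-0.1,0,0,0,0],[0,0,-0.1,0,0,0,0],[0,0,-0.1,0,0,0,0]],
])

```text
clock: 4.35
eef_pos: [0.4734, -0.1255, 0.0701]
tool_rot: [0.732, 0.681, 0.001, -0.0]
ft_force: [-3.4, 1.1, 8.2]
grip_width: -0.0
```

Contact: about 8 N with a 1 mm push-in, at z = 70 mm. Now I'll slide inward.

Emit:
move_arm([
  [[0.05,0.8,-0.1,0,0,0,0],[0.05,0.8,-0.1,0,0,0,0],[0.05,0.8,-0.1,0,0,0,0],[0.05,0.8,-0.1,0,0,0,0],[0.05,0.8,-0.1,0,0,0,0]],
])

```text
clock: 4.85
eef_pos: [0.4803, -0.0915, 0.0701]
tool_rot: [0.734, 0.679, -0.001, 0.009]
ft_force: [-0.8, -3.7, 6.4]
grip_width: -0.0001
```

```bash
python3 -c "from h import *;st()"
```

```text
t 4.85 tcp [ 0.4803 -0.0915  0.0701] stage xy mm [-96.5 -91.6] F [-0.78 -3.74  6.42] w -0.0001
toolx 85.5 toolz [ 0.011 -0.015 -1.   ] j [-0.18  0.34 -0.3   0.91 -0.01  1.47]
```

Emit:
move_arm([
  [[-0.1,0.8,-0.1,0.4,0.3,0.3,0],[-0.1,0.8,-0.1,0.3,0.2,0.2,0],[-0.1,0.8,-0.1,0.2,0,0,0],[-0.1,0.8,-0.1,0.2,0,0,0],[-0.1,0.8,-0.1,0.2,0,0,0]],
])

```text
clock: 5.35
eef_pos: [0.4814, -0.0555, 0.0701]
tool_rot: [0.732, 0.681, 0.004, 0.008]
ft_force: [0.0, -4.3, 7.0]
grip_width: -0.0
```

```bash
python3 -c "from h import *;st()"
```

```text
t 5.35 tcp [ 0.4814 -0.0555  0.0701] stage xy mm [-97.6 -55.6] F [ 0.03 -4.27  7.  ] w -0.0
toolx 85.9 toolz [ 0.016 -0.006 -1.   ] j [-0.11  0.34 -0.32  0.9  -0.    1.53]
```

Emit:
move_arm([
  [[-0.15,0.8,-0.1,0.1,0.4,0.1,0],[-0.15,0.8,-0.1,0.1,0.3,0.1,0],[-0.1,0.8,-0.1,0.2,0.2,0.1,0],[-0.1,0.8,-0.1,0.2,0.2,0,0],[-0.1,0.8,-0.1,0.2,0,0,0]],
])

```text
clock: 5.85
eef_pos: [0.4814, -0.0194, 0.0701]
tool_rot: [0.731, 0.682, 0.001, 0.005]
ft_force: [0.9, -4.7, 7.3]
grip_width: 0.0002
```

```bash
python3 -c "from h import *;st()"
```

```text
t 5.85 tcp [ 0.4814 -0.0194  0.0701] stage xy mm [-99.8 -19.6] F [ 0.85 -4.75  7.31] w 0.0002
toolx 86.0 toolz [ 0.01  -0.006 -1.   ] j [-0.04  0.34 -0.32  0.91 -0.01  1.6 ]
```

Emit:
move_arm([
  [[-0.05,0.7,-0.1,0.2,0.2,0.1,0],[-0.05,0.7,-0.1,0.2,0.2,0,0],[-0.05,0.7,-0.1,0.2,0.2,0,0],[-0.05,0.7,-0.1,0.2,0.2,0,0],[-0.05,0.6,-0.1,0.2,0.1,0,0]],
])

```text
clock: 6.35
eef_pos: [0.4837, 0.0099, 0.0701]
tool_rot: [0.732, 0.681, 0.0, 0.003]
ft_force: [-0.7, -5.5, 7.3]
grip_width: -0.0
```

```bash
python3 -c "from h import *;st()"
```

```text
t 6.35 tcp [0.4837 0.0099 0.0701] stage xy mm [-99.3   9.8] F [-0.68 -5.46  7.29] w -0.0
toolx 85.9 toolz [ 0.005 -0.004 -1.   ] j [ 0.02  0.34 -0.31  0.92 -0.    1.67]
```

Emit:
move_arm([
  [[-0.05,0.7,-0.1,0.1,0.1,0.1,0],[-0.05,0.7,-0.1,0.1,0.1,0,0],[-0.05,0.6,-0.1,0,0,0,0],[-0.05,0.6,-0.1,0,0,0,0],[-0.05,0.6,-0.1,0,0,0,0]],
])

```text
clock: 6.85
eef_pos: [0.4828, 0.0415, 0.0668]
tool_rot: [0.732, 0.681, 0.0, 0.004]
ft_force: [-0.3, -0.0, 0.8]
grip_width: -0.0
```

```bash
python3 -c "from h import *;st()"
```

```text
t 6.85 tcp [0.4828 0.0415 0.0668] stage xy mm [-102.2   41.3] F [-0.33 -0.04  0.82] w -0.0
toolx 85.9 toolz [ 0.005 -0.005 -1.   ] j [ 0.09  0.35 -0.31  0.91 -0.01  1.73]
```

The tip dropped into the notch at stage y ≈ 41 mm and the force vanished. I'll centre it and go down to the plate.

Emit:
move_arm([
  [[0,0.3,0,0,0.2,0,0],[0,0.1,-0.3,0,0,0,0],[0,0,-0.3,0,0,0,0],[0,0,-0.2,0,0,0,0],[0,0,-0.1,0,0,0,0]],
])

```text
clock: 7.35
eef_pos: [0.4812, 0.0474, 0.0556]
tool_rot: [0.731, 0.682, -0.002, 0.001]
ft_force: [0.0, 0.0, 0.9]
grip_width: 0.0004
```

```bash
python3 -c "from h import *;st()"
```

```text
t 7.35 tcp [0.4812 0.0474 0.0556] stage xy mm [-104.1   47.1] F [0.03 0.02 0.87] w 0.0004
toolx 86.0 toolz [-0.002 -0.004 -1.   ] j [ 0.1   0.36 -0.32  0.89 -0.    1.74]
```

Emit:
move_arm([
  [[0.2,-0.1,-0.1,0,0,0,0],[0,0,-0.1,0,0,0,0],[0,0,-0.1,0,0,0,0],[0,0,-0.1,0,0,0,0],[0,0,-0.1,0,0,0,0]],
])

```text
clock: 7.85
eef_pos: [0.4832, 0.0463, 0.0512]
tool_rot: [0.731, 0.682, -0.002, 0.0]
ft_force: [-3.0, 0.5, 5.1]
grip_width: -0.0004
```

```bash
python3 -c "from h import *;st()"
```

```text
t 7.85 tcp [0.4832 0.0463 0.0512] stage xy mm [-102.1   46.1] F [-3.03  0.5   5.13] w -0.0004
toolx 86.0 toolz [-0.002 -0.003 -1.   ] j [ 0.1   0.37 -0.32  0.88 -0.    1.74]
```

Emit:
move_arm([
  [[0,0,-0.15,0,0,0,0],[0,0,-0.15,0,0,0,0],[0,0,-0.15,0,0,0,0],[0,0,-0.15,0,0,0,0],[0,0,-0.15,0,0,0,0]],
])

```text
clock: 8.35
eef_pos: [0.4832, 0.0462, 0.0498]
tool_rot: [0.731, 0.682, -0.0, 0.001]
ft_force: [-3.9, -0.3, 14.1]
grip_width: 0.0002
```

```bash
python3 - <<'E'
from h import *
st()
for c in ["side","top"]:
    p,d=bot.camera(c); cv2.imwrite(f"pics/{c}2.png",p[:,:,::-1])
    for n in ["jaw","pot","pitchblock","tweezers"]:
        print(c,n,[(np.round(x["at"],3).tolist(),round(x["confidence"],2)) for x in bot.find_in(c,n)][:1])
st()
a=[cv2.imread(f"pics/{c}{k}.png") for k in (0,2) for c in ("side",)]
cv2.imwrite("pics/cmp.png",np.hstack([cv2.resize(i[120:280,260:400],(400,457)) for i in a]))
E
```

```text
t 8.35 tcp [0.4832 0.0462 0.0498] stage xy mm [-102.   46.] F [-3.91 -0.26 14.08] w 0.0002
toolx 86.0 toolz [ 0.001 -0.003 -1.   ] j [ 0.1   0.37 -0.32  0.87 -0.    1.74]
side jaw [([0.636, 0.009, 0.113], 0.57)]
side pot [([0.648, 0.098, 0.116], 0.74)]
side pitchblock [([0.62, -0.134, 0.114], 0.97)]
side tweezers [([0.409, 0.088, 0.0], 0.75)]
top jaw [([0.634, 0.018, 0.116], 0.61)]
top pot [([0.648, 0.109, 0.124], 0.81)]
top pitchblock [([0.622, -0.116, 0.12], 0.58)]
top tweezers []
t 8.85 tcp [0.4832 0.0462 0.0498] stage xy mm [-102.    46.1] F [-5.55  0.22 14.24] w -0.0001
toolx 86.0 toolz [ 0.001 -0.003 -1.   ] j [ 0.1   0.37 -0.32  0.87 -0.    1.74]
```

View pics/cmp.png

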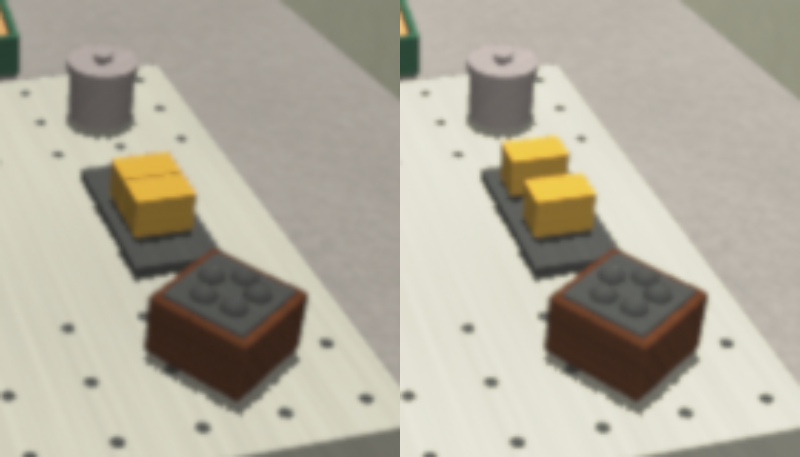

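View pics/top2.png

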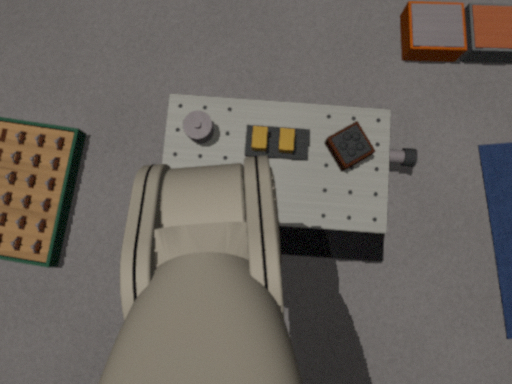

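The brass jaw has moved away from its fixed half (top view: cols 260 and 287). The pot (198, 126) and pitch block (350, 145) haven't moved. The press is steady at 14 N, so I'm handing in.

```bash
python3 -c "
from h import *
bot.job_done(); st()"
```

```text
the job is handed in; nothing more can be done
the job is handed in; nothing more can be done
```

The release plate is pressed fully down and held, the clamp is open, and the job is handed in; no verdict is reported.

**What I did:** With the gripper shut, I touched the ledge near its right end (stage y ≈ -125 mm) at about 8 N. I then slid inward at 6–8 N until the tip dropped into the notch at stage y ≈ 41 mm. After centring, I pressed gently down.

**Last checks, just before hand-in (8.85 s on the clock):**
- **Release:** the TCP was steady at z = 49.8 mm, which is about 6 mm of plate travel. The force was 14 N down, with up to 5.5 N sideways.
- **Clamp:** both cameras show the jaw open, and the fingers were never near it.
- **Pot and pitch block:** they were unmoved in both pictures, within the networks' few mm of scatter.
- **Tweezers:** the side camera's position agreed to within 5 mm of the start. The top camera could not confirm it because the arm hid them.

The notch outline was already visible in the top depth picture (centre about y = +45 mm), and the feel along the ledge agreed with it.

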